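# Set the engine to its timing mark and lock the flywheel

### The arm

A 7-joint arm with a two-finger parallel gripper is mounted at the origin on the work surface. World frame = base frame: x ahead of the robot, y to its left, z up, the work surface at z = 0. Lengths are in m, angles in degrees, forces in N, time in s.
With the tool pointing down it reaches from about 0.425 to 0.875 m from the base axis. Payload 8.4 kg.
Tool frame: the origin (TCP) lies on the centre line of the jaws, within the pads' length; the fingertips stand 8 mm ahead of it and the grasp point (between the pads) lies 11 mm behind it; z points along the fingers, y is the line along which they close (so a half turn about z gives the same grasp; the last joint's range is limited). The gripper opens to 87 mm and grips with 3 to 60 N. Pads are 19 mm wide; open, the fingers measure 117 mm over their backs; the gripper's body (75 mm by 190 mm) begins 51 mm behind the grasp point.
Start: joints at [-69.454, 19.091, 2.286, 83.961, -0.768, 76.965, -3.352], TCP at [0.287, 0.583, 0.231] pointing down, gripper open.
Joint ranges: [-147.57, 147.57], [-21.85, 119.76], [-74.77, 79.35], [14.55, 137.4], [-85.83, 265.84], [4.83, 119.75], [-152.11, 152.11]. Speed limits (degrees/s): [127.2, 127.2, 159.86, 159.86, 180, 180, 180].

### API

Orientations are given as [roll, pitch, yaw] about the fixed x, y, z axes, in that order (R = Rz(yaw) Ry(pitch) Rx(roll)).
In Python, from station import * gives the robot as it stands.
- The arm moves only by the tool apply_moves, never from a script. Its argument "commands" is a list that holds one entry, the list of rows, each a list of 7 numbers: the turn, a rotation vector about the tool's x, y, z in degrees, then the shift along the tool's x, y, z in cm, then the finger opening in cm, from 0 to 8.7. In form: [[[rx, ry, rz, dx, dy, dz, jaw], ...]]. A call has exactly 5 rows; each row is the pose to reach, as a shift and turn from the pose commanded when the call began, along the tool's axes at that moment; what a row does not reach only later rows make up. A row lasts 1/10 s, in which the tool goes at most 50 mm and 8.59 degrees, less where a joint would pass 70% of its speed; a pose out of reach is approached as far as the arm can. A call with a gripper value outside its range is refused whole. The fingers move at their own pace and stop on an object; the grip force is fixed at half the most. Time passes only in rows, so rows that repeat a pose let the fingers close, or fill a call up. It gives the time, the measured TCP pose, the force and the opening at its end, in the units of the state.
- read_state(): the state, without advancing time (a new reading comes with each control period).
- get_image(name): name is "side" or "top"; returns a dict with "color" (384x512x3 uint8, red, green, blue), "camera_matrix" (3x3 intrinsics, pixels), "R" (3x3) and "t" (3): a world point X has camera coordinates R X + t. Camera axes: x right, y down, z forward; pixel columns grow to the right and rows downward; lengths in m; the calibration is good to about 2 mm. A picture is of the moment at which its call begins. There is no depth.
- job_done(): hands the job in, once; it reports no verdict.
The state is a dict: "clock": time; "q": joint angles; "qvel": joint speeds; "joint_torque": joint torques, N m; "tool_pos": TCP position; "tcp_rot": TCP orientation; "wrist_force": force on the tool from outside, world axes, zero at the start; "torque": the same for the moment, N m; "finger_gap": finger opening in m.
Only numpy, scipy, OpenCV 4.12 (cv2) and the standard library are available. Lean on these libraries where they do the work, as an engineer would, in place of code of your own. Each camera call takes 0.05 s, during which the arm holds its last target. There are 200 camera calls.

### The job

On the small engine on the bench, turn the spoked flywheel by pushing on a spoke with a fingertip until the tab on its rim stands right in line with the fixed pointer on the engine deck, and let it come to rest there. Then push the locking arm in as far as it goes, so that its fork straddles the tab, and let go with the tab still in line with the pointer. Only push: do not lift the locking arm off its pin, and leave the socket, spray can and spanner where they are.

Things in the scene. Friction and masses are not known exactly. Their poses are not given: they have to be found in the camera images.
- engine: Small engine, grey crankcase, dark deck; fixed to the bench. Origin on the bench under the flywheel's vertical shaft axis; x, y level, z up. In its frame, mm: deck top z=110, x -165..155, y -170..210; finned cylinder x 155..255, y -95..55, top z 116. Seen from the shaft the pointer lies in the +y direction.
- pointer (a point): Top of the fixed steel pointer on the deck, 10 mm wide, 24 mm long, V nose towards the shaft; it stands from the deck (z 110) up to 130 mm above the bench, just outside the path of the tab. This point: on its centre line, 160 mm from the shaft axis.
- flywheel (a joint): Flywheel angle in rad, positive anticlockwise from above, turns endlessly either way; the tab is at the pointer at 0 and at every whole turn (2 pi). Stays where it is left (friction 0.2 N m: about 3 N at a spoke 70 mm out). Starts between 0.6 and 5.7.
- wheel_top (a point): Flywheel centre on the shaft axis, 152 mm above the bench, level with the spokes' tops. Aluminium rim, radius 105 to 120 mm, z 135..155; hub radius 28, its nut's top at z 173; four straight spokes 12 wide, z 138..152, at 45, 135, 225, 315 degrees from the tab (tab midway between two spokes). Openings between spokes are free down to the deck at z 110.
- tab (a point): Top of the steel tab, 10 mm wide, sticking out of the flywheel's rim from radius 117 to 139 mm, z 138..152. This point is 130 mm from the shaft axis, 152 mm above the bench.
- lock_arm (a joint): Swing of the locking arm in rad: 0 fully out, 0.9 home at its stop (arm then parallel to the engine's +x, passing over the pointer, fork round the tab's place). Grows clockwise from above, free end moving towards the flywheel. Stays where left (friction 0.1 N m, about 0.7 N at the sleeve). Starts at 0 to 0.3.
- lock_pivot (a point): Pivot axis of the locking arm at the arm's mid-height, 147 mm above the bench; in the engine's frame x=-120, y=168 mm. Steel bush of radius 14 mm, top at z 157.
- lock_end (a point): Where the black rubber sleeve begins (flush with the bar, 34 mm long, outwards to 184 mm from the pivot) on the locking arm's centre line, 150 mm from the pivot, 147 mm above the bench. Arm: straight steel bar 14 mm wide, z 141..153; two prongs 10 wide, 26 apart, centred 120 mm from the pivot, reach 40 mm from the centre line towards the flywheel. Below it: deck, or beyond it bench.
- lock_lift (a joint): Height in m by which the locking arm is raised on its pin: 0 seated. It rests by its weight only (0.3 kg) and could be lifted 40 mm.
- socket: Loose steel socket, diameter 26, height 40 mm, standing on the engine deck at its right corner near the robot. Origin at the centre of its foot. Leave alone.
- spray_can: Loose spray can, diameter 60, height 170 mm, standing on the bench on the robot's right. Origin at the centre of its foot. Leave alone.
- spanner: Loose spanner 190 mm long lying on the bench on the robot's left, beyond the swung-out locking arm. Leave alone.

How it is judged (in metres and radians):
On the way, in this order (a step that is already met when the one before it is completed fails the run):
1. the flywheel's tab is in line with the pointer and the wheel is at rest, the locking arm not yet home (x of tab in the frame of engine between -0.008 and 0.008 m and y of tab in the frame of engine above 0.11 m and velocity of joint flywheel between -0.05 and 0.05 rad/s), for 0.3 s.
2. the locking arm is pushed home with the tab still in line (x of tab in the frame of engine between -0.008 and 0.008 m and y of tab in the frame of engine above 0.11 m and value of joint lock_arm above 0.82 rad and velocity of joint lock_arm between -0.05 and 0.05 rad/s and value of joint lock_lift below 0.004 m), for 0.2 s.
At the end, for the whole second after the job is handed in: The tab's centre is within 8 mm sideways of the pointer's line (about 3.5 degrees of wheel angle) on the pointer's side, the wheel at rest, the locking arm home (joint above 0.82 of 0.9 rad), at rest and seated on its pin (raised under 4 mm) (all of step 2 and velocity of joint flywheel between -0.05 and 0.05 rad/s); the robot touches nothing.
It fails at once if the locking arm was lifted on its pin by more than 8 mm (value of joint lock_lift above 0.008 m).
It fails at once if the steel socket was moved, tipped or lifted (distance of socket from where it was at the start of the episode above 0.02 m).
It fails at once if the spray can was moved, tipped or lifted (distance of spray_can from where it was at the start of the episode above 0.02 m).
It fails at once if the spanner was moved or lifted (distance of spanner from where it was at the start of the episode above 0.02 m).
It also fails if it takes over 58 s, if anything falls off the work surface, if the arm or the gripper's body presses on something with over 40 N, if the wrist force passes 120 N, or if a joint passes its speed limit or range.

## Working session

There is one attempt and no reset: what is moved stays moved. The work goes in short steps, Python scripts to look and compute and a tool call to move; the robot and the scene stay as the last step left them, time stands still between calls to the robot, and variables do not carry over. Pictures are saved under pics/ and viewed, on a budget of 10 in all, crops included, one or two more only if the job needs it, and the job is handed in when it is done.

Besides the shell and the picture viewer there is one more tool, called after "Request:" by a JSON object that holds its "method" and its "body". apply_moves: Moves the arm, as the interface text tells. Its arguments: {"type":"object","properties":{"commands":{"type":"array","items":{"type":"array","items":{"type":"array","items":{"type":"number"}}}}},"required":["commands"]}

```bash
mkdir -p pics; ls
python3 - <<'E'
from station import *
import cv2
s=read_state();print(s)
for n in("top","side"):
    d=get_image(n);cv2.imwrite(f"pics/{n}0.png",cv2.cvtColor(d["color"],cv2.COLOR_RGB2BGR))
    import numpy as np
    np.savez(f"{n}0.npz",**d);print(n,d["camera_matrix"],-np.array(d["R"]).T@d["t"])
E
```

```text
pics
{'clock': 0.0, 'q': array([-69.45276362,  19.1292586 ,   2.28567021,  84.01366493,
        -0.76908559,  76.96624471,  -3.35106875]), 'qvel': array([ 0.02358505, -0.02799458,  0.007064  ,  0.02327471, -0.00837987,
       -0.0146465 , -0.06610602]), 'joint_torque': array([-2.45259916e-04, -6.56360865e+01,  1.33474622e+00, -4.03809607e+01,
       -5.98667725e-02,  4.45736619e-02,  1.63481627e-04]), 'tool_pos': array([0.28711113, 0.58261443, 0.22966547]), 'tcp_rot': array([-1.79906239e+02,  5.34205367e-03,  1.53767431e+02]), 'wrist_force': array([-0.02144711, -0.45362874, -0.37020437]), 'torque': array([ 0.01237097, -0.03023299, -0.03380269]), 'finger_gap': 0.08719082788290375}
top [[438.42913737   0.         256.74761364]
 [  0.         438.42913737 188.99107547]
 [  0.           0.           1.        ]] [ 0.19663372 -0.02410909  1.39210098]
side [[473.49669968   0.         251.93819742]
 [  0.         473.49669968 195.00755085]
 [  0.           0.           1.        ]] [-0.07410251 -1.13242374  1.14942364]
```

View pics/top0.png

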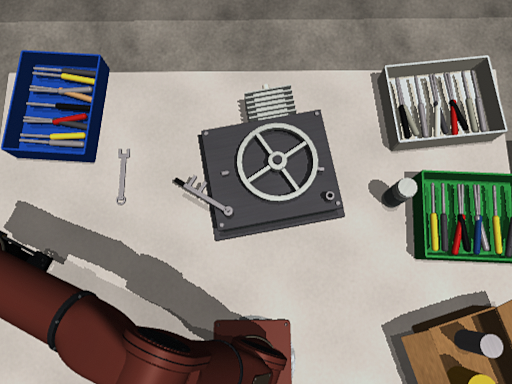

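View pics/side0.png

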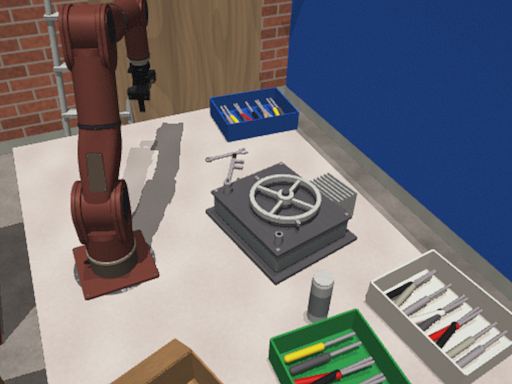

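The top view shows the wheel hub at about (277,160), the tab at about (321,168), the pointer at about (225,173), the lock pivot at about (228,211) and the sleeve at about (178,182). The spanner, can and socket are all visible. Next I measure these more exactly.

```bash
cat > h.py <<'E'
import numpy as np,cv2
from station import *
def ray(d,u,v,z):
    K,R,t=map(np.array,(d["camera_matrix"],d["R"],d["t"]))
    c=-R.T@t; r=R.T@np.linalg.solve(K,[u,v,1.]); return c+r*(z-c[2])/r[2]
def proj(d,X):
    p=np.array(d["camera_matrix"])@(np.array(d["R"])@np.array(X)+d["t"]); return p[:2]/p[2]
def rectify(d,cx,cy,z,half=.26,px=800):
    # world-metric picture of plane z; up = +x, left = +y
    w=np.array([[cx+half,cy+half],[cx+half,cy-half],[cx-half,cy-half],[cx-half,cy+half]])
    src=np.float32([proj(d,[*p,z]) for p in w]); s=px
    M=cv2.getPerspectiveTransform(src,np.float32([[0,0],[s,0],[s,s],[0,s]]))
    return cv2.warpPerspective(cv2.cvtColor(d["color"],cv2.COLOR_RGB2BGR),M,(s,s),flags=cv2.INTER_CUBIC)
E
python3 - <<'E'
from h import *
d=dict(np.load("top0.npz"));c=d["color"].astype(int)
m=((c.min(2)>120)).astype(np.uint8); mm=np.zeros_like(m);mm[118:206,230:330]=m[118:206,230:330]
n,l,st,ce=cv2.connectedComponentsWithStats(mm)
for i in range(1,n):
    if st[i,4]>15:print(st[i],ce[i])
i=1+np.argmax(st[1:,4]);cs,_=cv2.findContours((l==i).astype(np.uint8),0,1)
p=max(cs,key=len)[:,0].astype(float)
P=np.array([ray(d,u,v,.155)[:2] for u,v in p])
k=np.ones(len(P),bool)
for _ in range(5):
    A=np.c_[2*P[k],np.ones(k.sum())];x=np.linalg.lstsq(A,(P[k]**2).sum(1),rcond=None)[0]
    r=np.sqrt(x[2]+x[:2]@x[:2]);e=np.hypot(*(P-x[:2]).T)-r;k=abs(e)<.004
print("wheel",x[:2],r,k.mean(), "far",[(p[j],e[j]) for j in np.where(e>.006)[0]])
for nm,uv,z in[("tab",(321,168),.152),("ptr",(225,173),.13),("piv",(228.5,211),.157),("sleeveend",(176,181),.147),("socket",(331,195),.15),("cantop",(405,188),.17),("sp",(121,201),0),("sp2",(125,150),0)]:
    q=ray(d,*uv,z);print(nm,q,np.hypot(*(q[:2]-x[:2])),np.degrees(np.arctan2(*(q[:2]-x[:2])[::-1])))
im=rectify(d,x[0]-.02,x[1]+.04,.15);cv2.imwrite("pics/rect0.png",cv2.resize(im,(600,600)))
E
```

```text
[230 118  13   7  79] [235.3164557  120.79746835]
[258 118  13   2  20] [262.95 118.35]
[323 118   7  30 119] [326.99159664 128.09243697]
[ 237  123   87   78 1839] [277.58999456 161.78738445]
[326 191   4   9  18] [327.44444444 195.11111111]
wheel [ 0.57254676 -0.07802186] 0.1183071603045795 0.9491525423728814 far [(array([319., 169.]), np.float64(0.006720699613951414)), (array([320., 170.]), np.float64(0.01013359378228118)), (array([321., 170.]), np.float64(0.0129846622173726)), (array([322., 170.]), np.float64(0.015838726968252503)), (array([323., 170.]), np.float64(0.018695595079829402)), (array([323., 169.]), np.float64(0.018192018131946347)), (array([323., 168.]), np.float64(0.0177540398226958)), (array([323., 167.]), np.float64(0.017382516107037477)), (array([322., 167.]), np.float64(0.014486123928753147)), (array([321., 167.]), np.float64(0.011591027786467423)), (array([320., 167.]), np.float64(0.008697322484846448))]
tab [ 0.54998939 -0.20663655  0.152     ] 0.13057784805470335 -99.94776961703396
ptr [0.54281432 0.07691904 0.13      ] 0.15776786227297765 100.86274235347821
piv [0.42267077 0.06347257 0.157     ] 0.20611522251831166 136.64771679848923
sleeveend [0.51485489 0.2190912  0.147     ] 0.3026623840938903 100.98865292478327
socket [ 0.46909157 -0.23272448  0.15      ] 0.1861071709451335 -123.77206488901025
cantop [ 0.48376039 -0.44156031  0.17      ] 0.3742234973681264 -103.72458111060185
sp [0.48664874 0.42416449 0.        ] 0.5094797359337682 99.7064001339248
sp2 [0.66039659 0.42218635 0.        ] 0.5078640055650689 80.03892706838931
```

View pics/rect0.png

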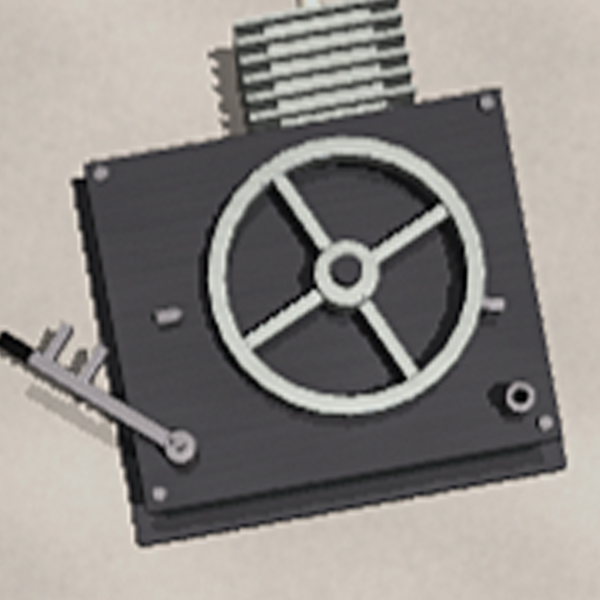

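Engine yaw comes out at about 11°: 100.9° from the pointer and 101.1° from the pivot (136.65 − 125.5 + 90). The tab points to −100°, so the wheel has to turn about 159° clockwise. I'll put closed fingers in behind the spoke at 125° and push it round. First comes the approach.

Request:
{"method": "apply_moves", "body": {"commands": [[[0,0,0,-2,-2,0,0],[0,0,0,-5,-5,0,0],[0,0,0,-8,-8,0,0],[0,0,0,-11,-11,0,0],[0,0,0,-14,-14,0,0]]]}}

```text
clock: 0.6
tool_pos: [0.3512, 0.3937, 0.2302]
tcp_rot: [-180.0, -0.0, 153.8]
wrist_force: [1.1, -0.7, 0.6]
finger_gap: 0.0548
```

Request:
{"method": "apply_moves", "body": {"commands": [[[0,0,0,-3,-3,0,0],[0,0,0,-6,-6,0,0],[0,0,0,-9,-9,0,0],[0,0,0,-12,-12,0,0],[0,0,0,-15,-15,0,0]]]}}

```text
clock: 1.1
tool_pos: [0.4193, 0.1929, 0.2304]
tcp_rot: [-180.0, -0.0, 153.8]
wrist_force: [0.9, -1.1, -0.8]
finger_gap: 0.0149
```

Request:
{"method": "apply_moves", "body": {"commands": [[[0,0,0,-3,-3,0,0],[0,0,0,-6,-6,0,0],[0,0,0,-9,-9,0,0],[0,0,0,-12,-12,0,0],[0,0,0,-15,-15,0,0]]]}}

```text
clock: 1.6
tool_pos: [0.4875, -0.0078, 0.2305]
tcp_rot: [180.0, -0.0, 153.8]
wrist_force: [0.3, -0.4, 0.5]
finger_gap: 0.0005
```

Request:
{"method": "apply_moves", "body": {"commands": [[[0,0,0,-2,-2,0,0],[0,0,0,-4.1,-4,0,0],[0,0,0,-4.1,-4,1,0],[0,0,0,-4.1,-4,3,0],[0,0,0,-4.1,-4,5,0]]]}}

```text
clock: 2.1
tool_pos: [0.5064, -0.0598, 0.1797]
tcp_rot: [180.0, -0.0, 153.8]
wrist_force: [0.3, 0.9, -0.4]
finger_gap: 0.0002
```

Request:
{"method": "apply_moves", "body": {"commands": [[[0,0,0,0,0,1.5,0],[0,0,0,0,0,3,0],[0,0,0,0,0,4.5,0],[0,0,0,0,0,5.2,0],[0,0,0,0,0,5.2,0]]]}}

```text
clock: 2.6
tool_pos: [0.5057, -0.0597, 0.1276]
tcp_rot: [-179.9, -0.1, 153.8]
wrist_force: [-0.3, -0.5, 0.6]
finger_gap: 0.0004
```

```bash
cat > plan.py <<'E'
from h import *
C=np.array([.5725,-.078]);
def plan(phis,rad=.068,side=1,p0=None,yaw=None):
    """finger centre for spoke at phi, finger on anticlockwise side (side=1); tool shifts in cm from p0"""
    s=read_state();p0=s["tool_pos"][:2] if p0 is None else np.array(p0)
    y=np.radians(s["tcp_rot"][2]);tx=np.array([np.cos(y),np.sin(y)]);ty=np.array([np.sin(y),-np.cos(y)])
    print("p0",p0)
    for f in phis:
        a=np.radians(f);u=np.array([np.cos(a),np.sin(a)]);n=side*np.array([-u[1],u[0]])
        h=.0095*abs(n@tx)+.015*abs(n@ty)+.006
        p=C+u*np.sqrt(rad**2-h**2)+n*h;d=p-p0
        print(f,p.round(4),"tool cm",(100*np.array([d@tx,d@ty])).round(2))
if __name__=="__main__":
    import sys; plan(np.arange(130,-34,-8))
E
python3 plan.py
python3 - <<'E'
from h import *
print(read_state()["wrist_force"],read_state()["tool_pos"])
d=get_image("top");cv2.imwrite("pics/t1.png",cv2.resize(rectify(d,.55,-.04,.15),(500,500)))
E
```

```text
p0 [ 0.50571746 -0.05972811]
130 [ 0.5135 -0.0443] tool cm [-0.01  1.73]
122 [ 0.5186 -0.0366] tool cm [-0.13  2.65]
114 [ 0.525  -0.0293] tool cm [-0.39  3.58]
106 [ 0.5327 -0.0229] tool cm [-0.79  4.49]
98 [ 0.5415 -0.0175] tool cm [-1.34  5.37]
90 [ 0.5514 -0.0134] tool cm [-2.05  6.17]
82 [ 0.562  -0.0108] tool cm [-2.89  6.88]
74 [ 0.5733 -0.01  ] tool cm [-3.86  7.44]
66 [ 0.5847 -0.0111] tool cm [-4.94  7.85]
58 [ 0.593  -0.0132] tool cm [-5.78  8.03]
50 [ 0.6001 -0.0159] tool cm [-6.53  8.1 ]
42 [ 0.6071 -0.0194] tool cm [-7.31  8.09]
34 [ 0.6138 -0.024 ] tool cm [-8.12  7.98]
26 [ 0.6202 -0.0295] tool cm [-8.93  7.77]
18 [ 0.626 -0.036] tool cm [-9.75  7.44]
10 [ 0.6311 -0.0436] tool cm [-10.54   6.99]
2 [ 0.6354 -0.0521] tool cm [-11.29   6.41]
-6 [ 0.6385 -0.0614] tool cm [-11.98   5.71]
-14 [ 0.6402 -0.0715] tool cm [-12.59   4.88]
-22 [ 0.6404 -0.0821] tool cm [-13.07   3.94]
-30 [ 0.6391 -0.0915] tool cm [-13.38   3.04]
[-0.2852784  -0.52272319  0.57433768] [ 0.50571746 -0.05972811  0.12756051]
```

View pics/t1.png

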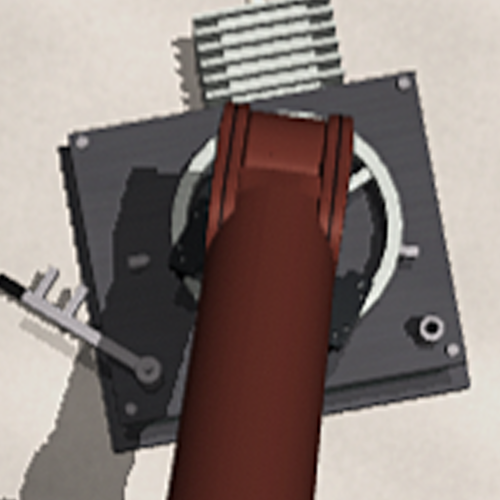

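The arm now hides most of the wheel, but the tab is still at the right at (410,250). The fingers are in the opening with no contact force, so I start the push.

Request:
{"method": "apply_moves", "body": {"commands": [[[0,0,0,0,1.2,0,0],[0,0,0,-0.1,2.2,0,0],[0,0,0,-0.3,3.2,0,0],[0,0,0,-0.6,4,0,0],[0,0,0,-0.8,4.5,0,0]]]}}

```text
clock: 3.15
tool_pos: [0.5343, -0.0224, 0.1287]
tcp_rot: [-180.0, 0.0, 153.8]
wrist_force: [-2.9, -3.1, 0.2]
finger_gap: 0.0005
```

Request:
{"method": "apply_moves", "body": {"commands": [[[0,0,0,-0.55,0.9,0,0],[0,0,0,-1.25,1.7,0,0],[0,0,0,-2.1,2.4,0,0],[0,0,0,-3.05,2.95,0,0],[0,0,0,-4.15,3.35,0,0]]]}}

```text
clock: 3.65
tool_pos: [0.5864, -0.011, 0.1283]
tcp_rot: [-180.0, -0.0, 153.8]
wrist_force: [-3.0, 1.4, 0.7]
finger_gap: 0.0007
```

Request:
{"method": "apply_moves", "body": {"commands": [[[0,0,0,-0.85,0.2,0,0],[0,0,0,-1.6,0.25,0,0],[0,0,0,-2.4,0.25,0,0],[0,0,0,-3.2,0.15,0,0],[0,0,0,-4,-0.1,0,0]]]}}

```text
clock: 4.15
tool_pos: [0.6217, -0.0301, 0.1286]
tcp_rot: [180.0, -0.0, 153.8]
wrist_force: [-3.7, 2.2, -0.5]
finger_gap: 0.0006
```

Request:
{"method": "apply_moves", "body": {"commands": [[[0,0,0,-0.8,-0.3,0,0],[0,0,0,-1.6,-0.8,0,0],[0,0,0,-2.35,-1.35,0,0],[0,0,0,-3.05,-2.05,0,0],[0,0,0,-3.65,-2.9,0,0]]]}}

```text
clock: 4.65
tool_pos: [0.6416, -0.0729, 0.1287]
tcp_rot: [180.0, 0.0, 153.8]
wrist_force: [-1.0, 2.6, -0.3]
finger_gap: 0.0002
```

```bash
python3 - <<'E'
from h import *
print(read_state()["wrist_force"],read_state()["tool_pos"])
d=get_image("top");cv2.imwrite("pics/t2.png",cv2.resize(rectify(d,.55,-.04,.15),(600,600)))
E
python3 plan.py|tail -4
```

```text
[-0.9553659   2.56663228 -0.33364492] [ 0.64162669 -0.07288347  0.12871141]
-6 [ 0.6385 -0.0614] tool cm [0.91 1.14]
-14 [ 0.6402 -0.0715] tool cm [0.31 0.32]
-22 [ 0.6404 -0.082 ] tool cm [-0.18 -0.62]
-30 [ 0.6391 -0.0916] tool cm [-0.49 -1.53]
```

View pics/t2.png

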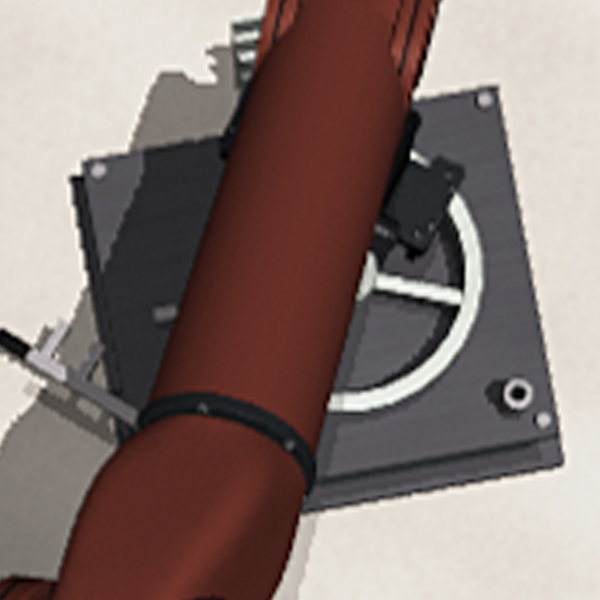

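The visible spoke runs from (372,283) to (465,297), so it points to about −98.6°. It has to reach −124°, leaving about 25° to go. I push 18° more, slower, and measure that spoke by mask.

Request:
{"method": "apply_moves", "body": {"commands": [[[0,0,0,-0.25,-0.45,0,0],[0,0,0,-0.5,-0.95,0,0],[0,0,0,-0.65,-1.4,0,0],[0,0,0,-0.8,-1.8,0,0],[0,0,0,-0.85,-2.1,0,0]]]}}

```text
clock: 5.2
tool_pos: [0.6394, -0.095, 0.1286]
tcp_rot: [180.0, 0.0, 153.8]
wrist_force: [-1.0, 3.9, 0.8]
finger_gap: 0.0003
```

```bash
cat > spoke.py <<'E'
from h import *
import sys
def spoke(d,lo,hi,C=(.5725,-.078),z=.152,thr=150,r0=.040,r1=.098):
    c=d["color"].min(2); th=np.radians(np.arange(lo,hi,.25)); rr=np.linspace(r0,r1,30)
    G=np.array([[proj(d,[C[0]+r*np.cos(a),C[1]+r*np.sin(a),z]) for a in th] for r in rr]).astype(np.float32)
    v=cv2.remap(c,G[...,0],G[...,1],cv2.INTER_LINEAR).astype(float)
    out=[]
    for i,r in enumerate(rr):      # centroid over bright pixels, per radius
        w=np.clip(v[i]-100,0,None)
        if w.sum()>0: out.append((r,np.degrees((w*th).sum()/w.sum()),(w>30).sum()*.25*np.pi/180*r*1e3))
    return np.array(out)
if __name__=="__main__":
    s=read_state();print(s["tool_pos"],s["wrist_force"])
    d=get_image("top");o=spoke(d,float(sys.argv[1]),float(sys.argv[2]));print(o[::4].round(3),np.median(o[:,1]))
    cv2.imwrite("pics/last.png",cv2.resize(rectify(d,.55,-.04,.15),(600,600)))
E
python3 spoke.py -140 -95
python3 - <<'E'
from spoke import *
d=dict(np.load("top0.npz"))
for a in(-55,35,125,-145):print(a,np.median(spoke(d,a-15,a+15)[:,1]))
E
```

```text
[ 0.63939613 -0.09501239  0.12864075] [-0.96128985  3.93550591  0.81450122]
[[ 4.00000e-02 -1.17918e+02  6.98100e+00]
 [ 4.80000e-02 -1.19196e+02  1.19380e+01]
 [ 5.60000e-02 -1.19061e+02  1.31950e+01]
 [ 6.40000e-02 -1.18998e+02  1.28460e+01]
 [ 7.20000e-02 -1.19270e+02  1.25660e+01]
 [ 8.00000e-02 -1.19032e+02  1.29150e+01]
 [ 8.80000e-02 -1.19285e+02  1.19030e+01]
 [ 9.60000e-02 -1.19556e+02  1.21470e+01]] -119.22551400638798
-55 -55.842656946565114
35 34.13889557798491
125 124.33281489130073
-145 -145.71396638002574
```

Spoke width 12–13 mm checks out. About 4.8° remain against a 101° target. I refine the engine yaw from the deck edges before the last push.

Run:
```python
from h import *
d=dict(np.load("top0.npz"));im=rectify(d,.55,-.04,.11,half=.24,px=960)
C=np.array([.5725,-.078])
g=im.max(2);m=((g<95)*255).astype(np.uint8)
m=cv2.morphologyEx(m,cv2.MORPH_OPEN,np.ones((9,9)))
cs,_=cv2.findContours(m,0,1)
c=max(cs,key=cv2.contourArea);ap=cv2.approxPolyDP(c,8,True)[:,0]
print([((.55+.24-v*.0005).round(4),(-.04+.24-u*.0005).round(4)) for u,v in ap])
# pointer by brightness within a small window at expected place
W=rectify(d,.55,-.04,.13,half=.24,px=960);g=W.min(2).astype(float)
u0=( .2-.077)/.0005;v0=(.79-.543)/.0005
a=g[int(v0)-40:int(v0)+40,int(u0)-50:int(u0)+50];n,l,st,ce=cv2.connectedComponentsWithStats((a>90).astype(np.uint8))
for i in range(1,n):
    if st[i,4]>80:
        u,v=ce[i]+[int(u0)-50,int(v0)-40];p=np.array([.79-v*.0005,.2-u*.0005]);q=p-C
        ys,xs=np.where(l==i);ax=cv2.fitLine(np.c_[xs,ys].astype(np.float32),2,0,.01,.01).ravel()
        print("ptr",p,np.hypot(*q),np.degrees(np.arctan2(q[1],q[0])),st[i],ax[:2])
```

```text
[(np.float64(0.6715), np.float64(0.1645)), (np.float64(0.5315), np.float64(0.141)), (np.float64(0.5195), np.float64(0.1335)), (np.float64(0.507), np.float64(0.1375)), (np.float64(0.479), np.float64(0.1315)), (np.float64(0.447), np.float64(0.0785)), (np.float64(0.448), np.float64(0.064)), (np.float64(0.438), np.float64(0.054)), (np.float64(0.4235), np.float64(0.0575)), (np.float64(0.418), np.float64(0.0705)), (np.float64(0.4335), np.float64(0.0835)), (np.float64(0.456), np.float64(0.125)), (np.float64(0.3445), np.float64(0.1045)), (np.float64(0.414), np.float64(-0.2745)), (np.float64(0.752), np.float64(-0.2165)), (np.float64(0.752), np.float64(-0.208)), (np.float64(0.739), np.float64(-0.213)), (np.float64(0.734), np.float64(-0.206)), (np.float64(0.7375), np.float64(-0.2)), (np.float64(0.749), np.float64(-0.2)), (np.float64(0.739), np.float64(-0.1455)), (np.float64(0.749), np.float64(-0.1345)), (np.float64(0.746), np.float64(-0.1165)), (np.float64(0.738), np.float64(-0.1175)), (np.float64(0.733), np.float64(-0.11)), (np.float64(0.7185), np.float64(-0.022)), (np.float64(0.727), np.float
[... 255 characters left out ...]
)), (np.float64(0.753), np.float64(-0.013)), (np.float64(0.761), np.float64(-0.015)), (np.float64(0.7605), np.float64(0.0135)), (np.float64(0.767), np.float64(0.0115)), (np.float64(0.77), np.float64(-0.01)), (np.float64(0.7775), np.float64(-0.0115)), (np.float64(0.7755), np.float64(0.0195)), (np.float64(0.713), np.float64(0.0125)), (np.float64(0.6885), np.float64(0.1365)), (np.float64(0.677), np.float64(0.1325)), (np.float64(0.6705), np.float64(0.1395)), (np.float64(0.6735), np.float64(0.1465)), (np.float64(0.687), np.float64(0.148)), (np.float64(0.673), np.float64(0.1555))]
ptr [0.54509033 0.07773643] 0.15813008811410015 99.98185183294758 [  26   22   47   29 1013] [ 0.97944665 -0.2017035 ]
```

Deck edges give a yaw of 9.5–10.4°, the pointer 10.0° and the pivot about 11°. I take 10.3°, which puts the spoke target at about −124.6°. That leaves about 5.3°, or a 6 mm push along −y of the tool.

Request:
{"method": "apply_moves", "body": {"commands": [[[0,0,0,0,-0.15,0,0],[0,0,0,0,-0.3,0,0],[0,0,0,0,-0.45,0,0],[0,0,0,0,-0.58,0,0],[0,0,0,0,-0.58,0,0]]]}}

```text
clock: 5.75
tool_pos: [0.6368, -0.1005, 0.1286]
tcp_rot: [-180.0, 0.0, 153.8]
wrist_force: [1.6, 2.1, 0.1]
finger_gap: 0.0006
```

```bash
python3 spoke.py -145 -105|tail -3
```

```text
[ 7.80000e-02 -1.25386e+02  1.25930e+01]
 [ 8.60000e-02 -1.25280e+02  1.23830e+01]
 [ 9.40000e-02 -1.25517e+02  1.23050e+01]] -125.38531499556345
```

The spoke is at −125.4°, so the tab is at 99.6°, which is in line within about 1°. Next I back off the spoke, lift out and check.

Request:
{"method": "apply_moves", "body": {"commands": [[[0,0,0,0,0.8,0,0],[0,0,0,0,1.5,0,0],[0,0,0,0,1.5,-3,0],[0,0,0,0,1.5,-6,0],[0,0,0,0,1.5,-9.5,0]]]}}

```text
clock: 6.3
tool_pos: [0.6431, -0.0861, 0.2238]
tcp_rot: [-179.9, -0.1, 153.8]
wrist_force: [-0.3, -0.3, 0.2]
finger_gap: 0.0002
```

```bash
cat > to.py <<'E'
from h import *
import sys
s=read_state();y=np.radians(s["tcp_rot"][2]);p=s["tool_pos"];print(p)
def to(x,yy):
    d=np.array([x,yy])-p[:2];print((x,yy),(100*np.array([d@[np.cos(y),np.sin(y)],d@[np.sin(y),-np.cos(y)]])).round(2))
if __name__=="__main__":to(float(sys.argv[1]),float(sys.argv[2]))
E
python3 to.py .470 .233
```

```text
[ 0.64308127 -0.08613511  0.22383762]
(0.47, 0.233) [29.62 20.99]
```

Request:
{"method": "apply_moves", "body": {"commands": [[[0,0,0,2,1.4,0,0],[0,0,0,5,3.6,0,0],[0,0,0,8,5.7,0,0],[0,0,0,11,7.8,0,0],[0,0,0,14,10,0,0]]]}}

```text
clock: 6.8
tool_pos: [0.5613, 0.0663, 0.2236]
tcp_rot: [-180.0, 0.0, 153.8]
wrist_force: [-0.1, -0.0, 0.6]
finger_gap: 0.0007
```

Request:
{"method": "apply_moves", "body": {"commands": [[[0,0,0,3.3,2.3,0,0],[0,0,0,6.6,4.7,0,0],[0,0,0,10,7,0,0],[0,0,0,13,9,0,0],[0,0,0,15.6,11,0,0]]]}}

```text
clock: 7.3
tool_pos: [0.4695, 0.2344, 0.2237]
tcp_rot: [180.0, 0.0, 153.8]
wrist_force: [0.1, 0.6, 1.1]
finger_gap: 0.0003
```

Run:
```python
from spoke import *
s=read_state();print(s["tool_pos"])
d=get_image("top");np.savez("top3.npz",**d)
for a in(-124.7,-34.7,55.3,145.3):print(a,np.median(spoke(d,a-15,a+15)[:,1]))
cv2.imwrite("pics/t3.png",cv2.resize(rectify(d,.55,.04,.15,half=.2),(700,700)))
```

```text
[0.46948775 0.23443476 0.22374219]
-124.7 -125.41406988402815
-34.7 -35.48250957073624
55.3 54.52934623826947
145.3 144.76142959159327
```

View pics/t3.png

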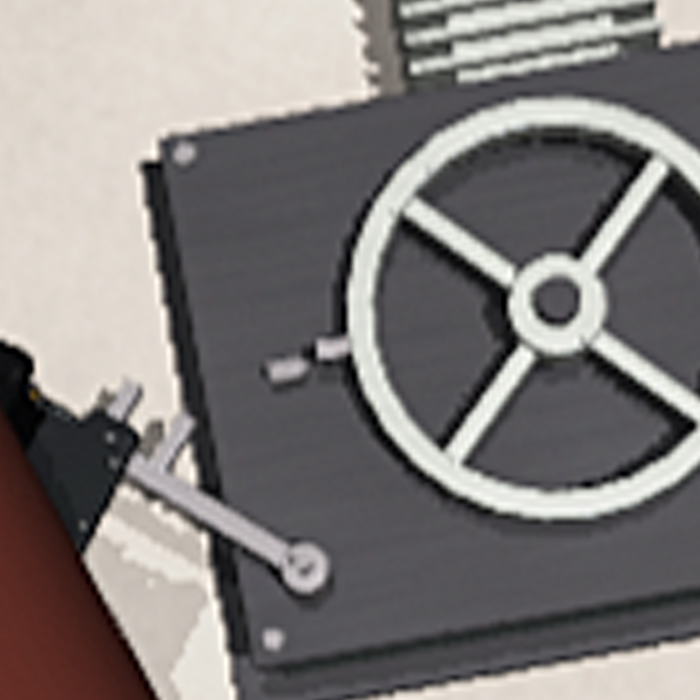

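The tab and pointer are in line: the spokes give the tab at 99.6° and the pointer sits at about 100°. The fingers stand outside the arm with clearance, so I descend and plan the arc.

Request:
{"method": "apply_moves", "body": {"commands": [[[0,0,0,0,0,-0.0,0],[0,0,0,0,0,2.5,0],[0,0,0,0,0,5,0],[0,0,0,0,0,7.5,0],[0,0,0,0,0,9.4,0]]]}}

```text
clock: 7.85
tool_pos: [0.471, 0.2312, 0.1282]
tcp_rot: [-179.9, 0.0, 153.7]
wrist_force: [-0.1, 0.5, 0.2]
finger_gap: 0.0001
```

Run:
```python
from h import *
s=read_state();p0=s["tool_pos"][:2];y=np.radians(s["tcp_rot"][2]);print(s["tool_pos"],s["wrist_force"])
tx=np.array([np.cos(y),np.sin(y)]);ty=np.array([np.sin(y),-np.cos(y)]);P=np.array([.4240,.0650])
for f in[60,55,50,45,40,35,30,26,22,18,15,12,10.3,8,6]:
    a=np.radians(f);u=np.array([np.cos(a),np.sin(a)]);n=np.array([-u[1],u[0]])
    h=.0095*abs(n@tx)+.015*abs(n@ty)+.007;p=P+.166*u+n*h;d=p-p0
    print(f,p.round(3),(100*np.array([d@tx,d@ty])).round(2))
```

```text
[0.47100746 0.23116284 0.12815024] [-0.06628613  0.46505767  0.18953232]
60 [0.492 0.217] [-2.48 -0.3 ]
55 [0.504 0.212] [-3.82 -0.29]
50 [0.516 0.205] [-5.16 -0.38]
45 [0.527 0.197] [-6.5  -0.59]
40 [0.537 0.188] [-7.83 -0.9 ]
35 [0.547 0.179] [-9.14 -1.33]
30 [0.556 0.168] [-10.43  -1.88]
26 [0.563 0.159] [-11.43  -2.39]
22 [0.569 0.15 ] [-12.39  -2.98]
18 [0.574 0.139] [-13.33  -3.64]
15 [0.578 0.132] [-14.    -4.17]
12 [0.581 0.124] [-14.65  -4.75]
10.3 [0.583 0.119] [-15.    -5.09]
8 [0.585 0.113] [-15.47  -5.57]
6 [0.587 0.107] [-15.86  -6.01]
```

Request:
{"method": "apply_moves", "body": {"commands": [[[0,0,0,-1.2,-0.3,0,0],[0,0,0,-2.5,-0.3,0,0],[0,0,0,-3.8,-0.3,0,0],[0,0,0,-5.1,-0.4,0,0],[0,0,0,-6.5,-0.6,0,0]]]}}

```text
clock: 8.35
tool_pos: [0.5279, 0.1979, 0.1303]
tcp_rot: [180.0, 0.0, 153.8]
wrist_force: [-2.1, 0.0, 0.3]
finger_gap: 0.0007
```

Request:
{"method": "apply_moves", "body": {"commands": [[[0,0,0,-1.3,-0.3,0,0],[0,0,0,-2.6,-0.7,0,0],[0,0,0,-3.9,-1.3,0,0],[0,0,0,-4.9,-1.8,0,0],[0,0,0,-5.9,-2.4,0,0]]]}}

```text
clock: 8.85
tool_pos: [0.5692, 0.15, 0.1295]
tcp_rot: [-180.0, -0.0, 153.8]
wrist_force: [-0.4, 0.1, 0.6]
finger_gap: 0.0004
```

Request:
{"method": "apply_moves", "body": {"commands": [[[0,0,0,-0.5,-0.3,0,0],[0,0,0,-0.9,-0.6,0,0],[0,0,0,-1.3,-0.9,0,0],[0,0,0,-1.6,-1.2,0,0],[0,0,0,-1.9,-1.5,0,0]]]}}

```text
clock: 9.35
tool_pos: [0.5791, 0.129, 0.1296]
tcp_rot: [180.0, -0.0, 153.8]
wrist_force: [-1.0, 0.3, -0.2]
finger_gap: 0.0007
```

Run:
```python
from spoke import *
s=read_state();print(s["tool_pos"],s["wrist_force"])
d=get_image("top")
for a in(-124.7,-34.7,55.3,145.3):print(a,np.median(spoke(d,a-15,a+15)[:,1]))
cv2.imwrite("pics/t4.png",cv2.resize(rectify(d,.55,.04,.15,half=.2),(700,700)))
```

```text
[0.57912612 0.12896547 0.12957736] [-1.00251507  0.2832299  -0.1983203 ]
-124.7 -125.40513373473125
-34.7 -35.48876019639941
55.3 54.52411820459409
145.3 144.7639144322181
```

View pics/t4.png

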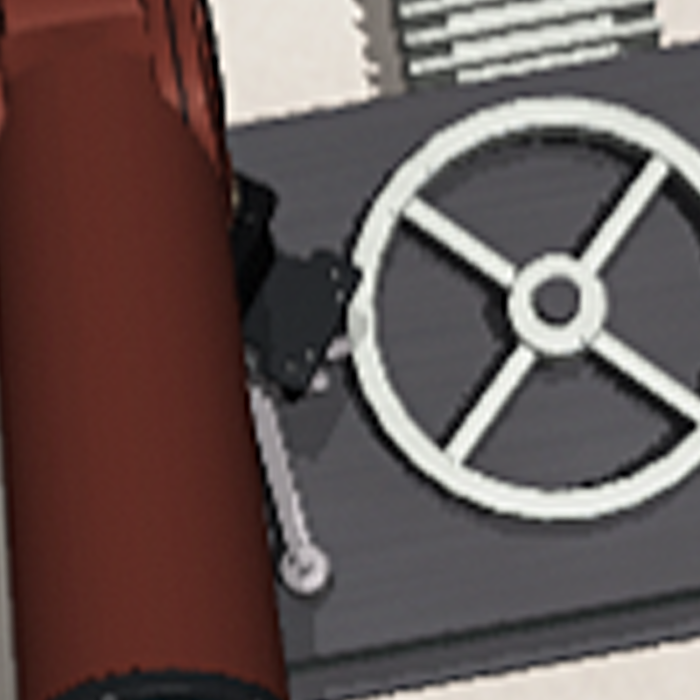

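The arm (pivot (305,560) to (262,390)) points to about 14°, so about 4° remain. The wheel has not moved. I creep on until the stop is felt.

Request:
{"method": "apply_moves", "body": {"commands": [[[0,0,0,-0.2,-0.2,0,0],[0,0,0,-0.4,-0.4,0,0],[0,0,0,-0.6,-0.6,0,0],[0,0,0,-0.8,-0.8,0,0],[0,0,0,-0.9,-0.9,0,0]]]}}

```text
clock: 9.9
tool_pos: [0.5833, 0.1166, 0.1296]
tcp_rot: [-180.0, 0.0, 153.8]
wrist_force: [-0.6, 0.5, 0.7]
finger_gap: 0.0003
```

Request:
{"method": "apply_moves", "body": {"commands": [[[0,0,0,-0.1,-0.1,0,0],[0,0,0,-0.15,-0.15,0,0],[0,0,0,-0.2,-0.2,0,0],[0,0,0,-0.25,-0.25,0,0],[0,0,0,-0.25,-0.25,0,0]]]}}

```text
clock: 10.4
tool_pos: [0.5842, 0.1138, 0.1295]
tcp_rot: [-180.0, -0.0, 153.8]
wrist_force: [-1.5, 1.7, 0.3]
finger_gap: 0.0003
```

Request:
{"method": "apply_moves", "body": {"commands": [[[0,0,0,-0.05,-0.07,0,0],[0,0,0,-0.1,-0.14,0,0],[0,0,0,-0.15,-0.2,0,0],[0,0,0,-0.18,-0.25,0,0],[0,0,0,-0.18,-0.25,0,0]]]}}

```text
clock: 10.9
tool_pos: [0.5847, 0.1109, 0.1295]
tcp_rot: [180.0, -0.0, 153.8]
wrist_force: [-2.5, 3.3, 0.8]
finger_gap: 0.0001
```

Request:
{"method": "apply_moves", "body": {"commands": [[[0,0,0,-0.05,-0.07,0,0],[0,0,0,-0.1,-0.14,0,0],[0,0,0,-0.15,-0.2,0,0],[0,0,0,-0.18,-0.25,0,0],[0,0,0,-0.18,-0.25,0,0]]]}}

```text
clock: 11.4
tool_pos: [0.5851, 0.1086, 0.1295]
tcp_rot: [179.9, -0.1, 153.8]
wrist_force: [-3.3, 7.0, 1.3]
finger_gap: 0.0003
```

Run:
```python
from spoke import *
s=read_state();print(s["tool_pos"],s["wrist_force"])
d=get_image("top")
for a in(-124.7,-34.7,55.3,145.3):print(a,np.median(spoke(d,a-15,a+15)[:,1]))
cv2.imwrite("pics/t5.png",cv2.resize(rectify(d,.55,.04,.15,half=.2),(700,700)))
```

```text
[0.58512745 0.1086198  0.12951698] [-3.27908102  7.03946979  1.27370884]
-124.7 -125.40830926919062
-34.7 -35.487433202277025
55.3 54.525713192069134
145.3 144.76533422924928
```

View pics/t5.png

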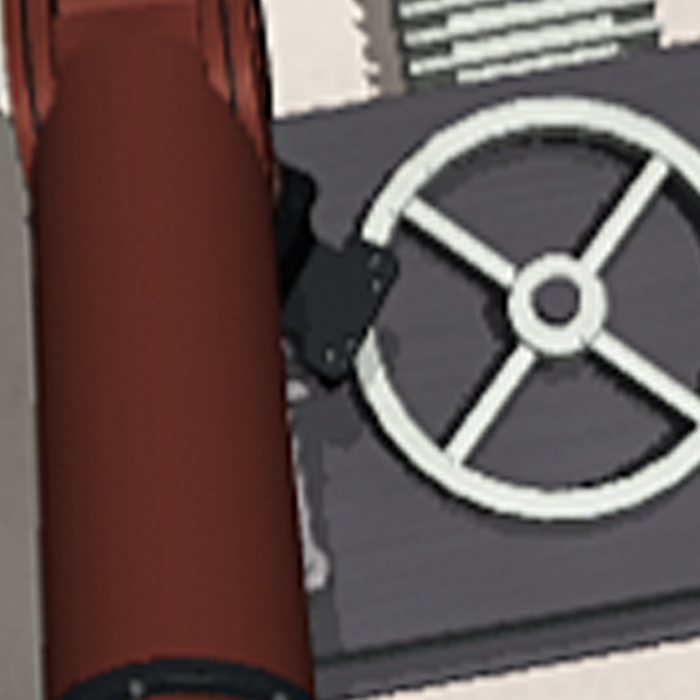

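Force is rising (7 N) and the wheel has not moved, so the arm is at or near the stop. I give one more small push, then retreat and look.

Request:
{"method": "apply_moves", "body": {"commands": [[[0,0,0,-0.06,-0.08,0,0],[0,0,0,-0.12,-0.16,0,0],[0,0,0,-0.18,-0.25,0,0],[0,0,0,-0.18,-0.25,0,0],[0,0,0,-0.18,-0.25,0,0]]]}}

```text
clock: 11.95
tool_pos: [0.5855, 0.1063, 0.1295]
tcp_rot: [179.9, -0.1, 153.9]
wrist_force: [-3.5, 8.6, -0.4]
finger_gap: 0.0005
```

Request:
{"method": "apply_moves", "body": {"commands": [[[0,0,0,0.6,0.8,0,0],[0,0,0,1.5,2,0,0],[0,0,0,2.4,3.2,0,0],[0,0,0,2.4,3.2,-2,0],[0,0,0,2.4,3.2,-5,0]]]}}

```text
clock: 12.45
tool_pos: [0.5773, 0.1448, 0.1785]
tcp_rot: [-179.8, -0.1, 153.9]
wrist_force: [0.3, -1.3, 1.2]
finger_gap: 0.0004
```

Request:
{"method": "apply_moves", "body": {"commands": [[[0,0,0,2,2.5,-2,0],[0,0,0,4,5.5,-3,0],[0,0,0,6,8.5,-3,0],[0,0,0,8,11,-3,0],[0,0,0,8,11,-3,0]]]}}

```text
clock: 12.95
tool_pos: [0.5531, 0.2845, 0.2092]
tcp_rot: [179.9, -0.1, 154.2]
wrist_force: [0.4, -0.5, -0.6]
finger_gap: 0.0004
```

Run:
```python
from spoke import *
s=read_state();print(s["tool_pos"],s["wrist_force"])
d=get_image("top")
for a in(-124.7,-34.7,55.3,145.3):print(a,np.median(spoke(d,a-15,a+15)[:,1]))
cv2.imwrite("pics/t6.png",cv2.resize(rectify(d,.55,.04,.15,half=.2),(700,700)))
```

```text
[0.55313139 0.28452918 0.20917988] [ 0.42014558 -0.5080931  -0.55923445]
-124.7 -125.3890056054224
-34.7 -35.4876329991704
55.3 54.52095883511811
145.3 144.76971434475337
```

View pics/t6.png

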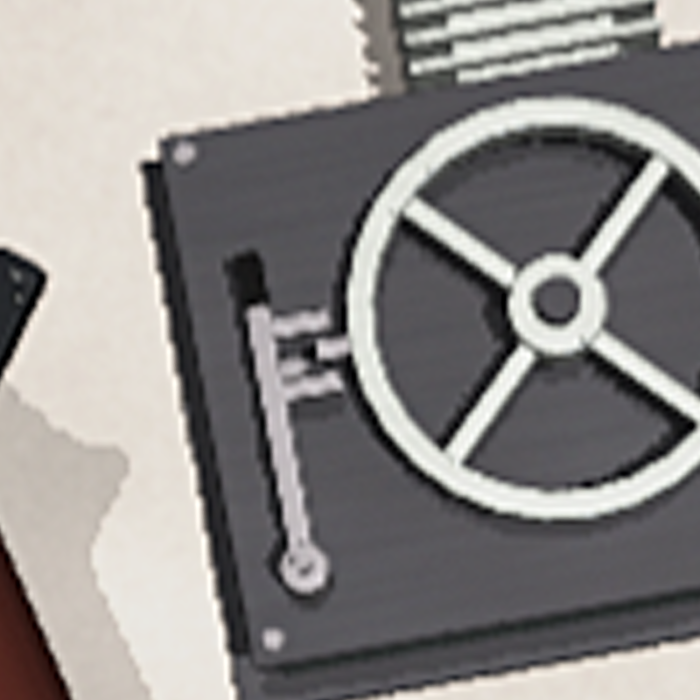

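The locking arm runs from (305,567) to (260,312), about 10°, which is parallel to the engine's x axis and so home. The fork's prongs at rows 324 and 383 straddle the tab at row 349, and the wheel has not moved. I let it settle and hand in.

Request:
{"method": "apply_moves", "body": {"commands": [[[0,0,0,0,0,0,0],[0,0,0,0,0,0,0],[0,0,0,0,0,0,0],[0,0,0,0,0,0,0],[0,0,0,0,0,0,0]]]}}

```text
clock: 13.5
tool_pos: [0.5556, 0.2773, 0.2096]
tcp_rot: [180.0, 0.0, 153.7]
wrist_force: [-0.2, 0.3, 0.5]
finger_gap: 0.0004
```

```bash
python3 -c "
from station import *
print(read_state()['wrist_force']);print(job_done())"
```

```text
[-0.19344973  0.29418052  0.54099959]
the job is handed in; nothing more can be done
None
```

The flywheel's tab is in line with the pointer and the locking arm is home with its fork round the tab. I handed the job in at about 13.5 s on the robot's clock; it reports no verdict.

I turned the wheel about 160° clockwise by pushing one spoke with the closed fingertips. I then pushed the locking arm in by its sleeve until I felt the stop (under 10 N) and backed the gripper away.

**Last checks:**
- **Tab:** the four spokes put it at 99.6°. The pointer measures about 100°, and the wheel did not move while the arm was pushed.
- **Locking arm:** it lies at about 10°, parallel to the engine's x axis, with the tab roughly midway between the prongs.
- **Robot:** it stands clear, with wrist force near zero.

**Disagreement and gaps:**
- **Engine yaw:** the estimates disagreed slightly. The deck edges and pointer gave 9.5–10.4° and the pivot about 11°. Even at 11° the tab is about 1.4° off, inside the 3.5° allowed.
- **Lift:** I had no direct reading of the arm's height on its pin. I only pushed sideways and saw almost no vertical force.
- **Loose parts:** I did not re-measure the socket, spray can or spanner at the end. The robot's path stayed clear of all three.

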